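# Bring a compressor just past its compression peak and lock it

## Task

Turn the bench compressor's flywheel clockwise (seen from above) by its crank handle until you feel it go over the compression peak, and stop just past it, keeping it under control so that it neither kicks back nor spins away. Let go of the handle and gently slide the locking bolt fully home to lock the shaft there; do not force the bolt, and leave the loose things on the bench alone.

Things in the scene. Friction and masses are not known exactly. Their poses are not given: they have to be found in the camera images.
- compressor: Bench compressor, bolted down; place and yaw (up to 0.35 rad) vary. Origin under its shaft axis on the bench, z up, x along the finned cylinder, away from the round green crankcase (144 mm wide). Its piston loads the crank only within 1 rad of dead centre: with 0.4 to 0.46 N m from 0.9 to 0.5 rad off, then evenly less towards it; it pushes back before dead centre, onward after.
- axle (a point): Point on the vertical shaft axis, 135 mm above the bench; axes as the compressor's. The flywheel is a flat dark steel disc 180 mm across, upper face 133 mm above the bench, with a hub of 24 mm radius up to 147 mm. Dead centre, unseen, lies at a flywheel angle anywhere from -0.8 to 0.8 rad, different each time; the bolt's notch is 0.17 rad past it, about 0.1 rad to spare either way.
- crank_grip (a point): Centre of the crank handle, 164.5 mm above the bench: an upright black round sleeve, 24 mm in diameter, 48 mm tall (138.5 to 186.5 mm above the bench; its steel pin reaches 188 mm), on the flywheel 70 mm from the shaft axis. The sleeve turns freely on its pin, so a hand can keep its own orientation while carrying it round.
- flywheel (a joint): Angle of the flywheel (rad), growing clockwise seen from above; starts between -2.5 and -2.1. Shaft drag of 0.35 N m (5 N at the handle) holds it wherever the piston pushes less (within 0.35 rad of dead centre). Going clockwise the push at the handle rises from 5 N to 11.5 N, then falls evenly: 5 N at dead centre, 2.5 N at the notch, nothing 0.38 rad past, then it runs on.
- bolt (a joint): Travel of the locking bolt (m): 0 drawn back (the start), 0.028 fully home in the shaft's notch. It slides along the compressor's +y, towards the shaft, with about 4 N of friction, and stays where it is left. Where the notch is out of line it stops hard at about 0.008. The notch's mouth is rounded: a small misalignment is drawn in.
- bolt_post (a point): Point on the axis of the upright steel post by which the bolt is pushed, 170 mm above the bench, 15 mm below the post's top. Post 18 mm in diameter, free-standing from 81 mm upward. Drawn back it stands 155 mm from the shaft axis on the compressor's -y side, 56 mm clear of the flywheel's rim.
- pipe_offcut: Loose bystander: short piece of dark steel tube, 48 mm in diameter, 70 mm tall, standing; origin at the centre of its underside.
- spanner: Loose bystander: steel spanner 190 mm long, lying flat; origin at the middle of its underside.
- oil_can: Loose bystander: aluminium bottle with a black cap, 56 mm in diameter, 130 mm tall; origin at the centre of its underside.
- bearing_puck: Loose bystander: steel disc 60 mm in diameter, 16 mm thick, lying flat; origin at the centre of its underside.

How it is judged (in metres and radians):
At the end, for the whole second after the job is handed in: The locking bolt is within 4 mm of fully home (travel above 24 mm), which only the notch just past dead centre allows, and the flywheel stands still (under 0.05 rad/s) (value of joint bolt above 0.024 m and velocity of joint flywheel between -0.05 and 0.05 rad/s); the robot touches nothing.
It fails at once if the flywheel kicks back or spins away (faster than 3 rad/s either way) (velocity of joint flywheel above 3 rad/s or velocity of joint flywheel below -3 rad/s).
It fails at once if the locking bolt is forced (the robot on it with more than 30 N) (contact force between bolt and the arm above 30 N or contact force between bolt and the fingers above 30 N).
It fails at once if a loose thing on the bench is moved by more than 30 mm (distance of any of pipe_offcut, spanner, oil_can, bearing_puck from where it was at the start of the episode above 0.03 m).
It also fails if it takes over 72 s, if anything falls off the work surface, if the arm or the gripper's body presses on something with over 40 N, if the wrist force passes 120 N, or if a joint passes its speed limit or range.

## Robot

A 6-joint arm with a two-finger parallel gripper is mounted at the origin on the work surface. World frame = base frame: x ahead of the robot, y to its left, z up, the work surface at z = 0. Lengths are in m, angles in degrees, forces in N, time in s.
With the tool pointing down it reaches from about 0.3 to 0.85 m from the base axis. Payload 4.2 kg.
Tool frame: the origin (TCP) lies at the very end of the fingers, on their centre line; the grasp point (between the pads) lies 19 mm behind it; y points along the fingers, x is the direction in which the jaws open and shut, and the axes are right-handed (so a half turn about y gives the same grasp; the last joint's range is limited). The gripper opens to 91 mm and grips with 3 to 60 N. Pads are 32 mm wide; open, the fingers measure 118 mm over their backs; the gripper's body (76 mm by 178 mm) begins 60 mm behind the grasp point.
Start: joints at [-73.453, 18.312, 89.639, -0, 72.044, -1.146], TCP at [0.175, -0.548, 0.191] pointing down, gripper open.
Joint ranges: [-177.97, 177.97], [-48.28, 115.42], [12.27, 149.76], [-77.06, 257.06], [2.81, 150.46], [-146.56, 146.56]. Speed limits (degrees/s): [147.25, 147.25, 180, 180, 180, 180].

## Interface

Orientations are given as a 3x3 rotation matrix whose columns are the frame's x, y, z axes.
In Python, from rig import arm gives the robot as it stands.
- The arm moves only by the tool jog_arm, never from a script. Its argument "series" is a list of rows, each an object of numbers: "dx", "dy", "dz": the shift along the tool's x, y, z in mm; "yaw": the turn about the tool's y in rad; "jaw": the closure, from -1 (fully open) to 1 (shut), so that 0 is half open. A call has 1 to 8 rows; each row is the pose to reach, as a shift and turn from the pose commanded when the call began, along the tool's axes at that moment; what a row does not reach only later rows make up. A row lasts 1/8 s, in which the tool goes at most 62.5 mm and 10.7 degrees, less where a joint would pass 70% of its speed; a pose out of reach is approached as far as the arm can. A call with a gripper value outside its range is refused whole. The fingers move at their own pace and stop on an object; "grip_force" is the grip in N (left out, the last holds). Time passes only in rows, so rows that repeat a pose let the fingers close. It gives the time, the measured TCP pose, the force and the opening at its end, in the units of the state.
- arm.get_obs(): the state, without advancing time (a new reading comes with each control period).
- arm.snapshot(name): name is "scene" or "top" or "wrist"; returns a dict with "frame" (480x640x3 uint8, blue, green, red), "camera_matrix" (3x3 intrinsics, pixels), "extrinsics" (4x4, takes a point from camera to world coordinates); the wrist camera has in their place "tool_from_camera" (4x4, takes a point from camera to tool coordinates, whose origin is the TCP and whose axes are the tool frame's). Camera axes: x right, y up, looking along -z (the intrinsics and any distortion apply to the point x, -y, -z); pixel columns grow to the right and rows downward; lengths in m; the calibration is good to about 2 mm. A picture is of the moment at which its call begins: read the wrist's pose just before it. There is no depth.
- arm.sign_off(): hands the job in, once; it reports no verdict.
The state is a dict: "t": time; "q": joint angles; "joint_vel": joint speeds; "joint_efforts": joint torques, N m; "tool_pos": TCP position; "eef_rot": TCP orientation; "force": force on the tool from outside, world axes, zero at the start; "ft_torque": the same for the moment, N m; "gripper_width": finger opening in m.
Only numpy, scipy, OpenCV 4.12 (cv2) and the standard library are available. Lean on these libraries where they do the work, as an engineer would, in place of code of your own. Each camera call takes 0.05 s, during which the arm holds its last target.

## Working session

There is one attempt and no reset: what is moved stays moved. The work goes in short steps, Python scripts to look and compute and a tool call to move; the robot and the scene stay as the last step left them, time stands still between calls to the robot, and variables do not carry over. Pictures are saved under pics/ and viewed, and the job is handed in when it is done.

Besides the shell and the picture viewer there is one more tool, called as name(argument=value, ...) on one line, values as JSON. jog_arm: Moves the arm, as the interface text tells. Its arguments: {"type":"object","properties":{"series":{"type":"array","items":{"type":"object","properties":{"dx":{"type":"number"},"dy":{"type":"number"},"dz":{"type":"number"},"yaw":{"type":"number"},"jaw":{"type":"number"}}}},"grip_force":{"type":"number"}},"required":["series"]}

```bash
ls; mkdir -p pics
python3 - <<'E'
from rig import arm
import cv2,numpy as np
np.set_printoptions(precision=4,suppress=True)
o=arm.get_obs()
for k,v in o.items(): print(k,np.array(v))
for n in("scene","top","wrist"):
    s=arm.snapshot(n); cv2.imwrite(f"pics/a_{n}.png",s["frame"])
    print(n,s.keys()); print(s["camera_matrix"]); print(s.get("extrinsics",s.get("tool_from_camera")))
E
```

```text
pics
t 0.0
q [-73.4558  18.3489  89.7071  -0.0013  72.0423  -1.146 ]
joint_vel [-0.0444  0.0323  0.0044  0.0516  0.0142 -0.0344]
joint_efforts [ -0.0001 -41.2459 -23.1968   0.0727   0.0457  -0.0001]
tool_pos [ 0.1746 -0.5473  0.1902]
eef_rot [[ 0.3039 -0.0005  0.9527]
 [-0.9527  0.0016  0.3039]
 [-0.0017 -1.      0.    ]]
force [-0.3063  0.5284 -0.0931]
ft_torque [-0.0096 -0.0312  0.0167]
gripper_width 0.09116764705627523
scene dict_keys(['frame', 'camera_matrix', 'extrinsics'])
[[446.6464   0.     320.7154]
 [  0.     446.6464 233.3484]
 [  0.       0.       1.    ]]
[[-0.1246 -0.646   0.7531  1.3217]
 [ 0.9921 -0.0717  0.1027  0.1018]
 [-0.0123  0.76    0.6498  0.7943]
 [ 0.      0.      0.      1.    ]]
top dict_keys(['frame', 'camera_matrix', 'extrinsics'])
[[479.4647   0.     320.172 ]
 [  0.     479.4647 236.9679]
 [  0.       0.       1.    ]]
[[ 0.0251  0.9746 -0.2226  0.2789]
 [-0.9997  0.025  -0.0032 -0.0134]
 [ 0.0024  0.2226  0.9749  1.261 ]
 [ 0.      0.      0.      1.    ]]
wrist dict_keys(['frame', 'camera_matrix', 'tool_from_camera'])
[[424.5108   0.     312.9076]
 [  0.     424.5108 243.6161]
 [  0.       0.       1.    ]]
[[ 1.      0.0004  0.     -0.0002]
 [-0.0001  0.2475 -0.9689 -0.1944]
 [-0.0004  0.9689  0.2475  0.0696]
 [ 0.      0.      0.      1.    ]]
```

View pics/a_scene.png

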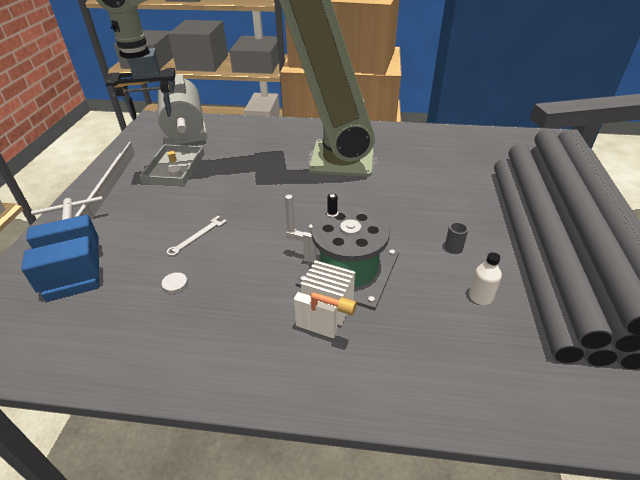

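View pics/a_top.png

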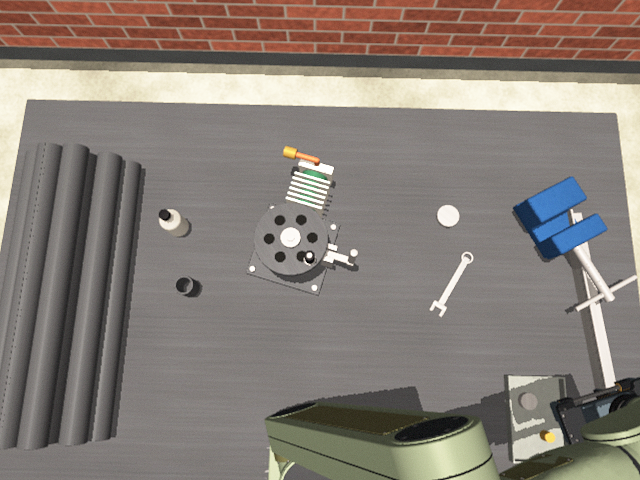

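View pics/a_wrist.png

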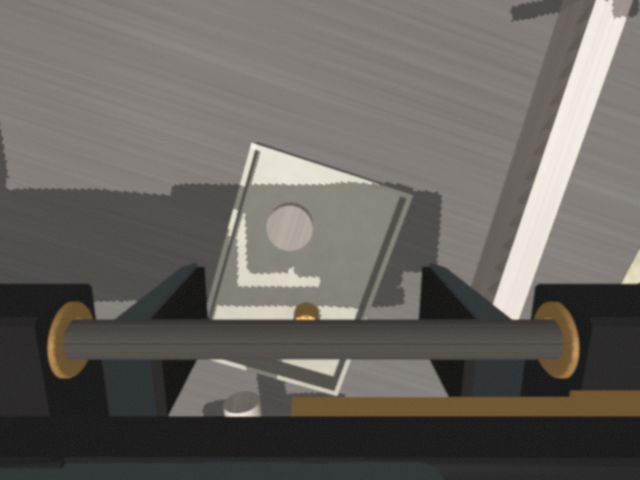

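The overviews show the compressor ahead of the robot. In the top view the hub is near (290,237), the handle top near (309,258) and the post top near (354,253). The spanner and puck are to the right, the can and tube to the left. I'll zoom in for exact pixels.

Run:
```python
import cv2
a=cv2.imread("pics/a_top.png")[190:300,240:370]; b=cv2.imread("pics/a_scene.png")[180:290,270:400]
cv2.imwrite("pics/z_top.png",cv2.resize(a,None,fx=6,fy=6,interpolation=cv2.INTER_CUBIC)[:600,:780])
cv2.imwrite("pics/z_scene.png",cv2.resize(b,None,fx=6,fy=6,interpolation=cv2.INTER_CUBIC)[:600,:780])
```

```text
(no output)
```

View pics/z_top.png

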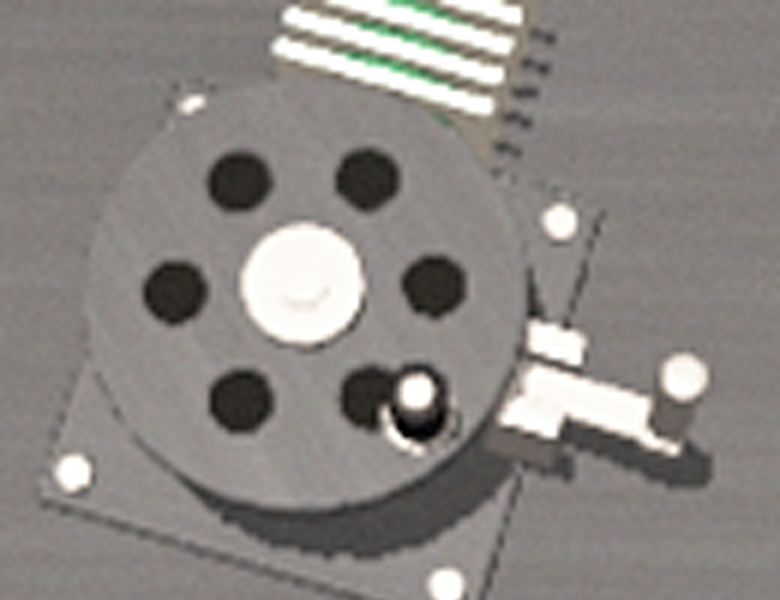

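View pics/z_scene.png

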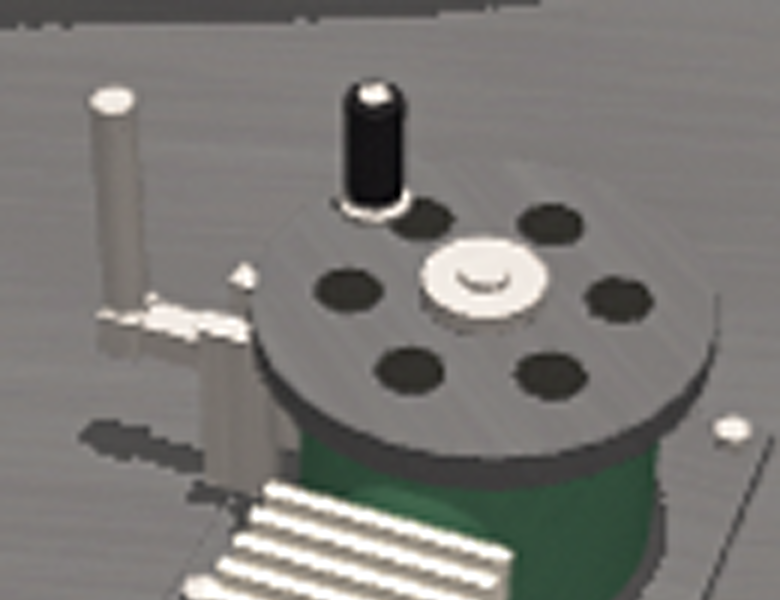

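In the zooms, the hub top is at (290.2,237.4) in top and (350.8,226.2) in scene. The pin top is at (309.6,254.9) and (332.5,195.3), and the post top at (354,252.8) and (288.7,196.7). Next I intersect the rays with the known heights and compare the two cameras.

```bash
cat > h.py <<'E'
from rig import arm
import cv2,numpy as np
np.set_printoptions(precision=4,suppress=True)
def ray(s,uv,T=None):
    K=s["camera_matrix"];T=s["extrinsics"] if T is None else T
    d=np.array([(uv[0]-K[0,2])/K[0,0],-(uv[1]-K[1,2])/K[1,1],-1.])
    return T[:3,3],T[:3,:3]@d
def atz(s,uv,z,T=None):
    o,d=ray(s,uv,T); return o+d*(z-o[2])/d[2]
E
python3 - <<'E'
from h import *
t=arm.snapshot("top");s=arm.snapshot("scene")
P=dict(hub=((290.,237.1),(350.4,225.8),.147),pin=((309.3,254.6),(332.1,195),.188),post=((353.6,252.4),(288.3,196.3),.185))
R={}
for k,(a,b,z) in P.items():
    A=atz(t,a,z);B=atz(s,b,z); print(k,A,B); R[k]=(A+B)/2
h,p,q=R['hub'],R['pin'],R['post']
print(np.linalg.norm((p-h)[:2]),np.linalg.norm((q-h)[:2]))
d=(h-q)[:2]; print("yaw",np.arctan2(d[1],d[0])-np.pi/2, "pin ang rel",np.arctan2(*(p-h)[[1,0]]))
# cylinder far end plate etc
E
```

```text
hub [0.5311 0.0621 0.147 ] [0.5379 0.0633 0.147 ]
pin [0.4822 0.0138 0.188 ] [0.4803 0.0152 0.188 ]
post [ 0.4904 -0.0872  0.185 ] [ 0.4922 -0.0861  0.185 ]
0.07186862015509307 0.15542674968276696
yaw -0.28173941803310054 pin ang rel -2.4067162695835886
```

jog_arm(series=[{"dy": -60, "jaw": -1}, {"dx": -50, "dy": -70, "dz": 50, "yaw": 0.15}, {"dx": -92, "dy": -70, "dz": 94, "yaw": 0.3}, {"dx": -134, "dy": -70, "dz": 138, "yaw": 0.45}, {"dx": -176, "dy": -70, "dz": 182, "yaw": 0.59}, {"dx": -218, "dy": -70, "dz": 226, "yaw": 0.59}, {"dx": -260, "dy": -70, "dz": 270, "yaw": 0.59}, {"dx": -302, "dy": -70, "dz": 314, "yaw": 0.59}], grip_force=40)

```text
schema error: expected keys dx, dy, dz, yaw, jaw
```

jog_arm(series=[{"dx": 0, "dy": -60, "dz": 0, "yaw": 0, "jaw": -1}, {"dx": -50, "dy": -70, "dz": 50, "yaw": 0.15, "jaw": -1}, {"dx": -92, "dy": -70, "dz": 94, "yaw": 0.3, "jaw": -1}, {"dx": -134, "dy": -70, "dz": 138, "yaw": 0.45, "jaw": -1}, {"dx": -176, "dy": -70, "dz": 182, "yaw": 0.59, "jaw": -1}, {"dx": -218, "dy": -70, "dz": 226, "yaw": 0.59, "jaw": -1}, {"dx": -260, "dy": -70, "dz": 270, "yaw": 0.59, "jaw": -1}, {"dx": -302, "dy": -70, "dz": 314, "yaw": 0.59, "jaw": -1}], grip_force=40)

```text
t: 1.25
tool_pos: [0.3827, -0.1628, 0.2613]
eef_rot: [[-0.278, 0.001, 0.961], [-0.961, -0.001, -0.278], [0.0, -1.0, 0.001]]
force: [0.7, -1.1, 0.3]
gripper_width: 0.0912
```

jog_arm(series=[{"dx": -50, "dy": 0, "dz": 12, "yaw": 0, "jaw": 0}, {"dx": -100, "dy": 0, "dz": 24, "yaw": 0, "jaw": 0}, {"dx": -150, "dy": 0, "dz": 35, "yaw": 0, "jaw": 0}, {"dx": -198, "dy": 0, "dz": 46, "yaw": 0, "jaw": 0}, {"dx": -198, "dy": 0, "dz": 46, "yaw": 0, "jaw": 0}])

```text
t: 1.88
tool_pos: [0.4822, 0.0152, 0.2605]
eef_rot: [[-0.273, -0.001, 0.962], [-0.962, 0.001, -0.273], [-0.0, -1.0, -0.001]]
force: [-0.0, 0.0, -0.1]
gripper_width: 0.0464
```

Run:
```python
from h import *
o=arm.get_obs(); print(o["t"],o["tool_pos"],o["force"],o["gripper_width"])
s=arm.snapshot("wrist"); cv2.imwrite("pics/b_wrist.png",s["frame"])
W=np.eye(4);W[:3,:3]=o["eef_rot"];W[:3,3]=o["tool_pos"];np.savez("b.npz",T=W@np.array(s["tool_from_camera"]))
t=arm.snapshot("top"); cv2.imwrite("pics/b_top.png",t["frame"])
```

```text
1.875 [0.4822 0.0152 0.2605] [-0.0399  0.0382 -0.0748] 0.04640034986625411
```

View pics/b_wrist.png

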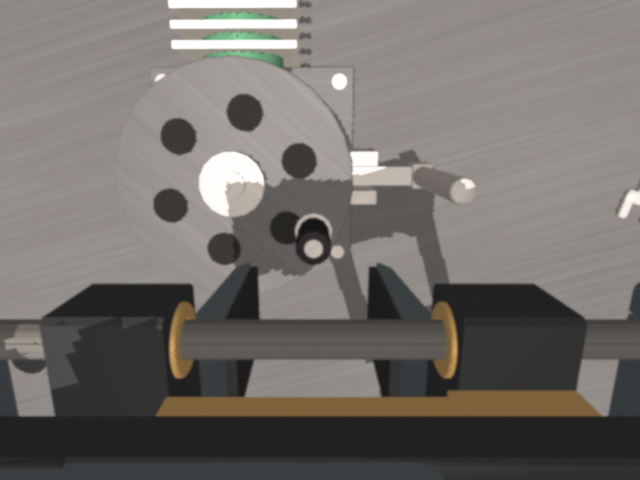

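The wrist view shows the hub at about (231,184), the pin top at (314,248), midway between the fingers, and the post top at (463,190). The fins are level, so the tool yaw matches the compressor.

Run:
```python
from h import *
s=arm.snapshot("wrist");T=np.load("b.npz")["T"]
h=atz(s,(231.5,184),.147,T);p=atz(s,(314,248),.188,T);q=atz(s,(463,190),.185,T)
print(h,p,q,np.linalg.norm((p-h)[:2]),np.linalg.norm((q-h)[:2]))
# fin edge
a=atz(s,(170,45),.1,T);b=atz(s,(297,44),.1,T);d=a-b;print(np.arctan2(d[1],d[0])-np.pi/2)
```

```text
[0.5322 0.0624 0.147 ] [0.4804 0.0153 0.188 ] [ 0.4904 -0.0861  0.185 ] 0.07007140857563361 0.1542629585805653
-0.2698635732606811
```

jog_arm(series=[{"dx": 0, "dy": 50, "dz": -1, "yaw": 0, "jaw": 0}, {"dx": 0, "dy": 85, "dz": -1, "yaw": 0, "jaw": 0}, {"dx": 0, "dy": 105, "dz": -1, "yaw": 0, "jaw": 0}, {"dx": 0, "dy": 105, "dz": -1, "yaw": 0, "jaw": 0.3}, {"dx": 0, "dy": 105, "dz": -1, "yaw": 0, "jaw": 1}, {"dx": 0, "dy": 105, "dz": -1, "yaw": 0, "jaw": 1}, {"dx": 0, "dy": 105, "dz": -1, "yaw": 0, "jaw": 1}], grip_force=40)

```text
t: 2.9
tool_pos: [0.4817, 0.0148, 0.1571]
eef_rot: [[-0.279, 0.004, 0.96], [-0.96, 0.004, -0.279], [-0.005, -1.0, 0.003]]
force: [1.9, 5.1, -2.3]
gripper_width: 0.0217
```

Run:
```python
from h import *
o=arm.get_obs(); print(o["t"],o["tool_pos"],o["force"],o["gripper_width"],o["ft_torque"])
print(o["eef_rot"])
```

```text
2.9 [0.4817 0.0148 0.1571] [ 1.9173  5.0646 -2.3337] 0.021709277703326098 [ 1.1279 -0.3028 -0.0325]
[[-0.2788  0.0039  0.9603]
 [-0.9603  0.004  -0.2788]
 [-0.0049 -1.      0.0026]]
```

```bash
cat >> h.py <<'E'
C=np.array([.5323,.0623]);R0=.070
X=np.array([-.2776,-.9607]);Z=np.array([.9607,-.2776])
def inc(fa,fb,n,C=C,R=R0):
    "phi world angle (decreasing) rows dx,dz mm"
    p=lambda f:R*np.array([np.cos(f),np.sin(f)])
    for f in np.linspace(fa,fb,n+1)[1:]:
        d=(p(f)-p(fa))*1000; print("%.3f dx %.1f dz %.1f"%(f,d@X,d@Z))
def st():
    o=arm.get_obs();r=np.array(o["tool_pos"])[:2]-C;f=np.arctan2(r[1],r[0]);f-=2*np.pi*(f>0.5)*0
    u=r/np.linalg.norm(r);tg=np.array([u[1],-u[0]])  # clockwise tangent
    F=np.array(o["force"]);print("t %.2f phi %.3f r %.4f z %.4f Ft(resist) %.2f Fr(out) %.2f Fz %.1f w %.4f"%(o["t"],f,np.linalg.norm(r),o["tool_pos"][2],-F[:2]@tg,F[:2]@u,F[2],o["gripper_width"]),o["tool_pos"][:2])
E
python3 -c "
from h import *
inc(-2.395,-2.635,8); inc(-2.635,-2.875,8)"
```

```text
-2.425 dx -1.1 dz -1.8
-2.455 dx -2.3 dz -3.5
-2.485 dx -3.5 dz -5.2
-2.515 dx -4.8 dz -6.9
-2.545 dx -6.1 dz -8.6
-2.575 dx -7.4 dz -10.1
-2.605 dx -8.9 dz -11.7
-2.635 dx -10.3 dz -13.2
-2.665 dx -1.5 dz -1.5
-2.695 dx -3.0 dz -2.9
-2.725 dx -4.6 dz -4.3
-2.755 dx -6.3 dz -5.6
-2.785 dx -7.9 dz -6.9
-2.815 dx -9.6 dz -8.1
-2.845 dx -11.4 dz -9.3
-2.875 dx -13.2 dz -10.4
```

jog_arm(series=[{"dx": -1.1, "dy": 0, "dz": -1.8, "yaw": 0, "jaw": 1}, {"dx": -2.3, "dy": 0, "dz": -3.5, "yaw": 0, "jaw": 1}, {"dx": -3.5, "dy": 0, "dz": -5.2, "yaw": 0, "jaw": 1}, {"dx": -4.8, "dy": 0, "dz": -6.9, "yaw": 0, "jaw": 1}])

```text
t: 3.4
tool_pos: [0.4783, 0.0188, 0.1572]
eef_rot: [[-0.277, 0.008, 0.961], [-0.961, -0.002, -0.277], [-0.001, -1.0, 0.008]]
force: [6.4, -0.8, -7.1]
gripper_width: 0.0222
```

```bash
python3 -c "
from h import *
st(); inc(-2.515,-2.635,4)"
```

```text
t 3.40 phi -2.463 r 0.0693 z 0.1572 Ft(resist) 4.60 Fr(out) -4.48 Fz -7.1 w 0.0222 [0.4783 0.0188]
-2.545 dx -1.3 dz -1.6
-2.575 dx -2.7 dz -3.2
-2.605 dx -4.1 dz -4.8
-2.635 dx -5.6 dz -6.3
```

jog_arm(series=[{"dx": -1.3, "dy": 0, "dz": -1.6, "yaw": 0, "jaw": 1}, {"dx": -2.7, "dy": 0, "dz": -3.2, "yaw": 0, "jaw": 1}, {"dx": -4.1, "dy": 0, "dz": -4.8, "yaw": 0, "jaw": 1}, {"dx": -5.6, "dy": 0, "dz": -6.3, "yaw": 0, "jaw": 1}])

```text
t: 3.9
tool_pos: [0.4735, 0.0256, 0.1572]
eef_rot: [[-0.277, 0.007, 0.961], [-0.961, -0.002, -0.277], [0.0, -1.0, 0.008]]
force: [5.9, -3.2, -5.3]
gripper_width: 0.022
```

```bash
python3 -c "
from h import *
st(); inc(-2.635,-2.755,4); inc(-2.755,-2.875,4)"
```

```text
t 3.90 phi -2.583 r 0.0693 z 0.1572 Ft(resist) 5.89 Fr(out) -3.33 Fz -5.3 w 0.0220 [0.4735 0.0256]
-2.665 dx -1.5 dz -1.5
-2.695 dx -3.0 dz -2.9
-2.725 dx -4.6 dz -4.3
-2.755 dx -6.3 dz -5.6
-2.785 dx -1.7 dz -1.3
-2.815 dx -3.4 dz -2.5
-2.845 dx -5.1 dz -3.7
-2.875 dx -6.9 dz -4.8
```

jog_arm(series=[{"dx": -1.5, "dy": 0, "dz": -1.5, "yaw": 0, "jaw": 1}, {"dx": -3.0, "dy": 0, "dz": -2.9, "yaw": 0, "jaw": 1}, {"dx": -4.6, "dy": 0, "dz": -4.3, "yaw": 0, "jaw": 1}, {"dx": -6.3, "dy": 0, "dz": -5.6, "yaw": 0, "jaw": 1}])

```text
t: 4.4
tool_pos: [0.4695, 0.0329, 0.1572]
eef_rot: [[-0.277, 0.006, 0.961], [-0.961, -0.003, -0.277], [0.001, -1.0, 0.007]]
force: [3.7, -2.9, -4.1]
gripper_width: 0.0222
```

```bash
python3 -c "
from h import *
st(); inc(-2.875,-2.995,4); inc(-2.995,-3.115,4)"
```

```text
t 4.40 phi -2.704 r 0.0693 z 0.1572 Ft(resist) 4.20 Fr(out) -2.14 Fz -4.1 w 0.0222 [0.4695 0.0329]
-2.905 dx -1.8 dz -1.1
-2.935 dx -3.6 dz -2.1
-2.965 dx -5.5 dz -3.0
-2.995 dx -7.4 dz -3.9
-3.025 dx -1.9 dz -0.8
-3.055 dx -3.9 dz -1.6
-3.085 dx -5.8 dz -2.4
-3.115 dx -7.8 dz -3.0
```

jog_arm(series=[{"dx": -1.7, "dy": 0, "dz": -1.3, "yaw": 0, "jaw": 1}, {"dx": -3.4, "dy": 0, "dz": -2.5, "yaw": 0, "jaw": 1}, {"dx": -5.1, "dy": 0, "dz": -3.7, "yaw": 0, "jaw": 1}, {"dx": -6.9, "dy": 0, "dz": -4.8, "yaw": 0, "jaw": 1}])

```text
t: 4.9
tool_pos: [0.4665, 0.0406, 0.1572]
eef_rot: [[-0.277, 0.006, 0.961], [-0.961, -0.003, -0.277], [0.002, -1.0, 0.006]]
force: [4.1, -4.9, -4.9]
gripper_width: 0.0219
```

```bash
python3 -c "
from h import *
st()"
```

```text
t 4.90 phi -2.824 r 0.0693 z 0.1572 Ft(resist) 5.95 Fr(out) -2.39 Fz -4.9 w 0.0219 [0.4665 0.0406]
```

jog_arm(series=[{"dx": -1.8, "dy": 0, "dz": -1.1, "yaw": 0, "jaw": 1}, {"dx": -3.6, "dy": 0, "dz": -2.1, "yaw": 0, "jaw": 1}, {"dx": -5.5, "dy": 0, "dz": -3.0, "yaw": 0, "jaw": 1}, {"dx": -7.4, "dy": 0, "dz": -3.9, "yaw": 0, "jaw": 1}])

```text
t: 5.4
tool_pos: [0.4643, 0.0486, 0.1572]
eef_rot: [[-0.277, 0.005, 0.961], [-0.961, -0.004, -0.277], [0.002, -1.0, 0.005]]
force: [2.1, -4.6, -3.1]
gripper_width: 0.0221
```

```bash
python3 -c "
from h import *
st()
for a in range(6): inc(-3.115-.12*a,-3.235-.12*a,4)"
```

```text
t 5.40 phi -2.943 r 0.0694 z 0.1572 Ft(resist) 4.90 Fr(out) -1.16 Fz -3.1 w 0.0221 [0.4643 0.0486]
-3.145 dx -2.0 dz -0.6
-3.175 dx -4.0 dz -1.2
-3.205 dx -6.1 dz -1.6
-3.235 dx -8.1 dz -2.1
-3.265 dx -2.1 dz -0.4
-3.295 dx -4.1 dz -0.7
-3.325 dx -6.2 dz -0.9
-3.355 dx -8.3 dz -1.1
-3.385 dx -2.1 dz -0.1
-3.415 dx -4.2 dz -0.2
-3.445 dx -6.3 dz -0.1
-3.475 dx -8.4 dz -0.1
-3.505 dx -2.1 dz 0.1
-3.535 dx -4.2 dz 0.3
-3.565 dx -6.3 dz 0.6
-3.595 dx -8.3 dz 0.9
-3.625 dx -2.1 dz 0.4
-3.655 dx -4.1 dz 0.8
-3.685 dx -6.2 dz 1.4
-3.715 dx -8.2 dz 1.9
-3.745 dx -2.0 dz 0.6
-3.775 dx -4.0 dz 1.3
-3.805 dx -5.9 dz 2.1
-3.835 dx -7.9 dz 2.9
```

jog_arm(series=[{"dx": -1.9, "dy": 0, "dz": -0.8, "yaw": 0, "jaw": 1}, {"dx": -3.9, "dy": 0, "dz": -1.6, "yaw": 0, "jaw": 1}, {"dx": -5.8, "dy": 0, "dz": -2.4, "yaw": 0, "jaw": 1}, {"dx": -7.8, "dy": 0, "dz": -3.0, "yaw": 0, "jaw": 1}])

```text
t: 5.9
tool_pos: [0.4631, 0.0569, 0.1571]
eef_rot: [[-0.277, 0.004, 0.961], [-0.961, -0.004, -0.277], [0.003, -1.0, 0.005]]
force: [1.8, -5.5, -2.8]
gripper_width: 0.0217
```

```bash
python3 -c "
from h import *
st()"
```

```text
t 5.90 phi -3.063 r 0.0694 z 0.1571 Ft(resist) 5.62 Fr(out) -1.40 Fz -2.8 w 0.0217 [0.4631 0.0569]
```

jog_arm(series=[{"dx": -2.0, "dy": 0, "dz": -0.6, "yaw": 0, "jaw": 1}, {"dx": -4.0, "dy": 0, "dz": -1.2, "yaw": 0, "jaw": 1}, {"dx": -6.1, "dy": 0, "dz": -1.6, "yaw": 0, "jaw": 1}, {"dx": -8.1, "dy": 0, "dz": -2.1, "yaw": 0, "jaw": 1}])

```text
t: 6.4
tool_pos: [0.4629, 0.0651, 0.1571]
eef_rot: [[-0.277, 0.003, 0.961], [-0.961, -0.004, -0.277], [0.003, -1.0, 0.004]]
force: [1.4, -5.4, -1.2]
gripper_width: 0.0219
```

```bash
python3 -c "
from h import *
st()"
```

```text
t 6.40 phi 3.101 r 0.0694 z 0.1571 Ft(resist) 5.35 Fr(out) -1.59 Fz -1.2 w 0.0219 [0.4629 0.0651]
```

jog_arm(series=[{"dx": -2.1, "dy": 0, "dz": -0.4, "yaw": 0, "jaw": 1}, {"dx": -4.1, "dy": 0, "dz": -0.7, "yaw": 0, "jaw": 1}, {"dx": -6.2, "dy": 0, "dz": -0.9, "yaw": 0, "jaw": 1}, {"dx": -8.3, "dy": 0, "dz": -1.1, "yaw": 0, "jaw": 1}])

```text
t: 6.9
tool_pos: [0.4634, 0.0714, 0.1571]
eef_rot: [[-0.276, 0.001, 0.961], [-0.961, -0.008, -0.276], [0.008, -1.0, 0.003]]
force: [-0.3, -11.5, 0.9]
gripper_width: 0.0217
```

```bash
python3 -c "
from h import *
st()"
```

```text
t 6.90 phi 3.010 r 0.0695 z 0.1571 Ft(resist) 11.47 Fr(out) -1.23 Fz 0.9 w 0.0217 [0.4634 0.0714]
```

Resistance jumped from about 5 N to 11.5 N between φ=3.10 and 3.01. That puts dead centre near φ≈2.1 and the notch near 1.93. I'll continue and confirm it on the falling side.

jog_arm(series=[{"dx": -2.1, "dy": 0, "dz": -0.1, "yaw": 0, "jaw": 1}, {"dx": -4.2, "dy": 0, "dz": -0.2, "yaw": 0, "jaw": 1}, {"dx": -6.3, "dy": 0, "dz": -0.1, "yaw": 0, "jaw": 1}, {"dx": -8.4, "dy": 0, "dz": -0.1, "yaw": 0, "jaw": 1}])

```text
t: 7.4
tool_pos: [0.4648, 0.0792, 0.1571]
eef_rot: [[-0.276, -0.001, 0.961], [-0.961, -0.009, -0.276], [0.009, -1.0, 0.002]]
force: [-2.0, -13.2, 1.2]
gripper_width: 0.0219
```

```bash
python3 -c "
from h import *
st()"
```

```text
t 7.40 phi 2.896 r 0.0696 z 0.1571 Ft(resist) 13.32 Fr(out) -1.31 Fz 1.2 w 0.0219 [0.4648 0.0792]
```

jog_arm(series=[{"dx": -2.1, "dy": 0, "dz": 0.1, "yaw": 0, "jaw": 1}, {"dx": -4.2, "dy": 0, "dz": 0.3, "yaw": 0, "jaw": 1}, {"dx": -6.3, "dy": 0, "dz": 0.6, "yaw": 0, "jaw": 1}, {"dx": -8.3, "dy": 0, "dz": 0.9, "yaw": 0, "jaw": 1}])

```text
t: 7.9
tool_pos: [0.4672, 0.0869, 0.157]
eef_rot: [[-0.276, -0.002, 0.961], [-0.961, -0.009, -0.276], [0.009, -1.0, 0.0]]
force: [-3.8, -11.3, 4.4]
gripper_width: 0.0222
```

```bash
python3 -c "
from h import *
st()"
```

```text
t 7.90 phi 2.781 r 0.0696 z 0.1570 Ft(resist) 11.87 Fr(out) -0.43 Fz 4.4 w 0.0222 [0.4672 0.0869]
```

jog_arm(series=[{"dx": -2.1, "dy": 0, "dz": 0.4, "yaw": 0, "jaw": 1}, {"dx": -4.1, "dy": 0, "dz": 0.8, "yaw": 0, "jaw": 1}, {"dx": -6.2, "dy": 0, "dz": 1.4, "yaw": 0, "jaw": 1}, {"dx": -8.2, "dy": 0, "dz": 1.9, "yaw": 0, "jaw": 1}])

```text
t: 8.4
tool_pos: [0.4705, 0.0945, 0.157]
eef_rot: [[-0.276, -0.004, 0.961], [-0.961, -0.008, -0.276], [0.009, -1.0, -0.002]]
force: [-5.3, -11.2, 4.8]
gripper_width: 0.0219
```

```bash
python3 -c "
from h import *
st()"
```

```text
t 8.40 phi 2.661 r 0.0697 z 0.1570 Ft(resist) 12.40 Fr(out) -0.46 Fz 4.8 w 0.0219 [0.4705 0.0945]
```

jog_arm(series=[{"dx": -2.0, "dy": 0, "dz": 0.6, "yaw": 0, "jaw": 1}, {"dx": -4.0, "dy": 0, "dz": 1.3, "yaw": 0, "jaw": 1}, {"dx": -5.9, "dy": 0, "dz": 2.1, "yaw": 0, "jaw": 1}, {"dx": -7.9, "dy": 0, "dz": 2.9, "yaw": 0, "jaw": 1}])

```text
t: 8.9
tool_pos: [0.4747, 0.1017, 0.157]
eef_rot: [[-0.276, -0.006, 0.961], [-0.961, -0.007, -0.277], [0.009, -1.0, -0.003]]
force: [-6.4, -8.6, 6.1]
gripper_width: 0.0218
```

```bash
python3 -c "
from h import *
st()
for a in range(4): inc(-3.835-.12*a,-3.955-.12*a,4)
inc(-4.195,-4.315,6)
"
```

```text
t 8.90 phi 2.541 r 0.0698 z 0.1570 Ft(resist) 10.74 Fr(out) 0.46 Fz 6.1 w 0.0218 [0.4747 0.1017]
-3.865 dx -1.9 dz 0.9
-3.895 dx -3.8 dz 1.8
-3.925 dx -5.7 dz 2.8
-3.955 dx -7.5 dz 3.8
-3.985 dx -1.8 dz 1.1
-4.015 dx -3.6 dz 2.2
-4.045 dx -5.3 dz 3.4
-4.075 dx -7.0 dz 4.7
-4.105 dx -1.6 dz 1.3
-4.135 dx -3.3 dz 2.6
-4.165 dx -4.8 dz 4.0
-4.195 dx -6.4 dz 5.5
-4.225 dx -1.5 dz 1.5
-4.255 dx -2.9 dz 3.0
-4.285 dx -4.3 dz 4.6
-4.315 dx -5.7 dz 6.2
-4.215 dx -1.0 dz 1.0
-4.235 dx -2.0 dz 2.0
-4.255 dx -2.9 dz 3.0
-4.275 dx -3.9 dz 4.1
-4.295 dx -4.8 dz 5.1
-4.315 dx -5.7 dz 6.2
```

jog_arm(series=[{"dx": -1.9, "dy": 0, "dz": 0.9, "yaw": 0, "jaw": 1}, {"dx": -3.8, "dy": 0, "dz": 1.8, "yaw": 0, "jaw": 1}, {"dx": -5.7, "dy": 0, "dz": 2.8, "yaw": 0, "jaw": 1}, {"dx": -7.5, "dy": 0, "dz": 3.8, "yaw": 0, "jaw": 1}])

```text
t: 9.4
tool_pos: [0.4801, 0.1087, 0.157]
eef_rot: [[-0.277, -0.006, 0.961], [-0.961, -0.006, -0.277], [0.007, -1.0, -0.005]]
force: [-8.0, -6.9, 5.8]
gripper_width: 0.0224
```

```bash
python3 -c "
from h import *
st()"
```

```text
t 9.40 phi 2.415 r 0.0698 z 0.1570 Ft(resist) 10.52 Fr(out) 1.39 Fz 5.8 w 0.0224 [0.4801 0.1087]
```

jog_arm(series=[{"dx": -1.8, "dy": 0, "dz": 1.1, "yaw": 0, "jaw": 1}, {"dx": -3.6, "dy": 0, "dz": 2.2, "yaw": 0, "jaw": 1}, {"dx": -5.3, "dy": 0, "dz": 3.4, "yaw": 0, "jaw": 1}, {"dx": -7.0, "dy": 0, "dz": 4.7, "yaw": 0, "jaw": 1}])

```text
t: 9.9
tool_pos: [0.4864, 0.115, 0.157]
eef_rot: [[-0.277, -0.007, 0.961], [-0.961, -0.004, -0.277], [0.005, -1.0, -0.005]]
force: [-8.6, -3.9, 5.7]
gripper_width: 0.0222
```

```bash
python3 -c "
from h import *
st()"
```

```text
t 9.90 phi 2.287 r 0.0699 z 0.1570 Ft(resist) 9.05 Fr(out) 2.69 Fz 5.7 w 0.0222 [0.4864 0.115 ]
```

jog_arm(series=[{"dx": -1.6, "dy": 0, "dz": 1.3, "yaw": 0, "jaw": 1}, {"dx": -3.3, "dy": 0, "dz": 2.6, "yaw": 0, "jaw": 1}])

```text
t: 10.15
tool_pos: [0.49, 0.118, 0.157]
eef_rot: [[-0.278, -0.006, 0.961], [-0.961, -0.003, -0.278], [0.004, -1.0, -0.005]]
force: [-7.1, -3.0, 5.0]
gripper_width: 0.0217
```

```bash
python3 -c "
from h import *
st(); 
for a in range(5): inc(-4.135-.06*a,-4.195-.06*a,2)"
```

```text
t 10.15 phi 2.221 r 0.0699 z 0.1570 Ft(resist) 7.46 Fr(out) 1.90 Fz 5.0 w 0.0217 [0.49  0.118]
-4.165 dx -1.6 dz 1.4
-4.195 dx -3.1 dz 2.8
-4.225 dx -1.5 dz 1.5
-4.255 dx -2.9 dz 3.0
-4.285 dx -1.4 dz 1.6
-4.315 dx -2.7 dz 3.2
-4.345 dx -1.3 dz 1.7
-4.375 dx -2.5 dz 3.3
-4.405 dx -1.2 dz 1.7
-4.435 dx -2.3 dz 3.5
```

jog_arm(series=[{"dx": -1.6, "dy": 0, "dz": 1.4, "yaw": 0, "jaw": 1}, {"dx": -3.1, "dy": 0, "dz": 2.8, "yaw": 0, "jaw": 1}])

```text
t: 10.4
tool_pos: [0.4938, 0.1207, 0.157]
eef_rot: [[-0.278, -0.006, 0.961], [-0.961, -0.002, -0.278], [0.003, -1.0, -0.005]]
force: [-7.9, -0.4, 5.6]
gripper_width: 0.022
```

```bash
python3 -c "
from h import *
st()"
```

```text
t 10.40 phi 2.154 r 0.0700 z 0.1570 Ft(resist) 6.85 Fr(out) 4.03 Fz 5.6 w 0.0220 [0.4938 0.1207]
```

jog_arm(series=[{"dx": -1.5, "dy": 0, "dz": 1.5, "yaw": 0, "jaw": 1}, {"dx": -2.9, "dy": 0, "dz": 3.0, "yaw": 0, "jaw": 1}])

```text
t: 10.65
tool_pos: [0.4977, 0.1232, 0.157]
eef_rot: [[-0.278, -0.005, 0.961], [-0.961, -0.001, -0.278], [0.002, -1.0, -0.005]]
force: [-6.5, 0.6, 5.4]
gripper_width: 0.022
```

```bash
python3 -c "
from h import *
st()"
```

```text
t 10.65 phi 2.087 r 0.0700 z 0.1570 Ft(resist) 5.38 Fr(out) 3.70 Fz 5.4 w 0.0220 [0.4977 0.1232]
```

jog_arm(series=[{"dx": -1.4, "dy": 0, "dz": 1.6, "yaw": 0, "jaw": 1}, {"dx": -2.7, "dy": 0, "dz": 3.2, "yaw": 0, "jaw": 1}])

```text
t: 10.9
tool_pos: [0.5019, 0.1254, 0.157]
eef_rot: [[-0.278, -0.005, 0.961], [-0.961, 0.0, -0.278], [0.001, -1.0, -0.004]]
force: [-7.1, 2.0, 2.6]
gripper_width: 0.022
```

```bash
python3 -c "
from h import *
st()"
```

```text
t 10.90 phi 2.020 r 0.0700 z 0.1570 Ft(resist) 5.49 Fr(out) 4.86 Fz 2.6 w 0.0220 [0.5019 0.1254]
```

jog_arm(series=[{"dx": -1.3, "dy": 0, "dz": 1.7, "yaw": 0, "jaw": 1}])

```text
t: 11.02
tool_pos: [0.5041, 0.1264, 0.1571]
eef_rot: [[-0.278, -0.004, 0.961], [-0.961, 0.001, -0.278], [0.0, -1.0, -0.004]]
force: [-5.6, 2.5, 4.3]
gripper_width: 0.022
```

```bash
python3 -c "
from h import *
st();inc(-4.345,-4.405,4)"
```

```text
t 11.03 phi 1.986 r 0.0700 z 0.1571 Ft(resist) 4.12 Fr(out) 4.51 Fz 4.3 w 0.0220 [0.5041 0.1264]
-4.360 dx -0.6 dz 0.8
-4.375 dx -1.2 dz 1.7
-4.390 dx -1.8 dz 2.6
-4.405 dx -2.4 dz 3.4
```

Run:
```python
import numpy as np
from scipy.optimize import least_squares
pi2=2*np.pi
d=[(-2.463+pi2,4.6),(-2.583+pi2,5.89),(-2.704+pi2,4.2),(-2.824+pi2,5.95),(-2.943+pi2,4.9),(-3.063+pi2,5.62),(3.101,5.35),(3.010,11.47),(2.896,13.32),(2.781,11.87),(2.661,12.4),(2.541,10.74),(2.415,10.52),(2.287,9.05),(2.221,7.46),(2.154,6.85),(2.087,5.38),(2.02,5.49),(1.986,4.12)]
d=np.array(d)
def m(p):
    off=d[:,0]-p[0]
    return p[1]+p[2]*np.interp(off,[-.5,.5,.9,1.0],[-1,1,1,0])
for p2 in (None,6.1):
  f=lambda p:m(p)-d[:,1]
  best=min((least_squares(f,[x,5,6.]) for x in np.linspace(1.9,2.2,31)),key=lambda r:r.cost)
  print(best.x,best.cost,best.fun.round(2))
  for x in np.linspace(1.98,2.14,9): 
    r=least_squares(lambda q:f([x,*q]),[5,6.]);print(round(x,3),round(r.cost,2),r.x)
  break
```

```text
[2.09053043 5.52175983 6.96795908] 3.8189794177080523 [ 0.92 -0.37  1.32 -0.43  0.62 -0.1   0.17 -0.34 -0.83  0.62  0.09  1.06
 -0.48 -0.79 -0.12 -0.44  0.09 -0.95 -0.05]
1.98 26.75 [5.50369879 6.28633484]
2.0 23.37 [5.54530145 6.28064233]
2.02 18.75 [5.51641654 6.55326068]
2.04 11.85 [5.43297777 6.90023396]
2.06 6.74 [5.41352878 7.09878451]
2.08 4.15 [5.46755317 7.06889588]
2.1 4.07 [5.58269246 6.83482055]
2.12 6.53 [5.65497251 6.62957175]
2.14 10.81 [5.76946639 6.38193442]
```

The fit puts dead centre at φ=2.09±0.02, so the notch is at about 1.92. I'll ease there and hold.

jog_arm(series=[{"dx": -0.6, "dy": 0, "dz": 0.8, "yaw": 0, "jaw": 1}, {"dx": -1.2, "dy": 0, "dz": 1.7, "yaw": 0, "jaw": 1}, {"dx": -1.2, "dy": 0, "dz": 1.7, "yaw": 0, "jaw": 1}, {"dx": -1.2, "dy": 0, "dz": 1.7, "yaw": 0, "jaw": 1}])

```text
t: 11.52
tool_pos: [0.5069, 0.1276, 0.1571]
eef_rot: [[-0.278, -0.002, 0.961], [-0.961, 0.002, -0.278], [-0.001, -1.0, -0.003]]
force: [-3.4, 3.6, 0.7]
gripper_width: 0.022
```

```bash
python3 -c "
from h import *
st();inc(-4.375,-4.405,2)"
```

```text
t 11.53 phi 1.942 r 0.0701 z 0.1571 Ft(resist) 1.91 Fr(out) 4.55 Fz 0.7 w 0.0220 [0.5069 0.1276]
-4.390 dx -0.6 dz 0.9
-4.405 dx -1.2 dz 1.7
```

jog_arm(series=[{"dx": -0.8, "dy": 0, "dz": 1.2, "yaw": 0, "jaw": 1}, {"dx": -0.8, "dy": 0, "dz": 1.2, "yaw": 0, "jaw": 1}, {"dx": -0.8, "dy": 0, "dz": 1.2, "yaw": 0, "jaw": 1}, {"dx": -0.8, "dy": 0, "dz": 1.2, "yaw": 0, "jaw": 1}])

```text
t: 12.02
tool_pos: [0.5085, 0.1282, 0.1571]
eef_rot: [[-0.278, -0.002, 0.961], [-0.961, 0.002, -0.278], [-0.002, -1.0, -0.002]]
force: [-3.4, 4.0, 0.7]
gripper_width: 0.0221
```

```bash
python3 -c "
from h import *
st()"
```

```text
t 12.03 phi 1.917 r 0.0701 z 0.1571 Ft(resist) 1.84 Fr(out) 4.90 Fz 0.7 w 0.0221 [0.5085 0.1282]
```

jog_arm(series=[{"dx": -0.8, "dy": 0, "dz": 0, "yaw": 0, "jaw": 0.4}, {"dx": -0.8, "dy": 0, "dz": 0, "yaw": 0, "jaw": 0}, {"dx": -0.8, "dy": 0, "dz": 0, "yaw": 0, "jaw": 0}, {"dx": -0.8, "dy": 0, "dz": 0, "yaw": 0, "jaw": 0}])

```text
t: 12.52
tool_pos: [0.5102, 0.1278, 0.1562]
eef_rot: [[-0.278, 0.0, 0.961], [-0.961, -0.0, -0.278], [0.0, -1.0, 0.001]]
force: [1.2, 0.1, -0.8]
gripper_width: 0.0452
```

Run:
```python
from h import *
st()
o=arm.get_obs()
s=arm.snapshot("wrist"); cv2.imwrite("pics/c_wrist.png",s["frame"])
W=np.eye(4);W[:3,:3]=o["eef_rot"];W[:3,3]=o["tool_pos"];np.savez("c.npz",T=W@np.array(s["tool_from_camera"]))
```

```text
t 12.53 phi 1.897 r 0.0691 z 0.1562 Ft(resist) -1.18 Fr(out) -0.24 Fz -0.8 w 0.0452 [0.5102 0.1278]
```

View pics/c_wrist.png

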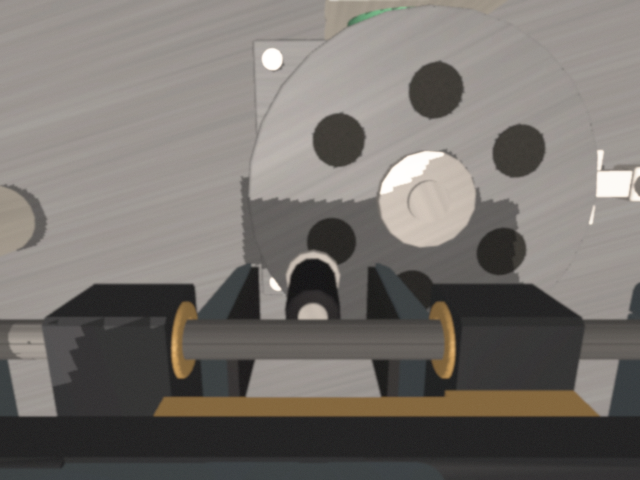

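Released cleanly: the handle at about (313,290) stands between the open fingers. Next I rise and check that the angle held.

jog_arm(series=[{"dx": 0, "dy": -30, "dz": 0, "yaw": 0, "jaw": 0}, {"dx": 0, "dy": -80, "dz": 0, "yaw": 0, "jaw": 0}, {"dx": 0, "dy": -105, "dz": 0, "yaw": 0, "jaw": 0}, {"dx": 50, "dy": -105, "dz": 8, "yaw": 0, "jaw": 1}, {"dx": 90, "dy": -105, "dz": 0, "yaw": 0, "jaw": 1}, {"dx": 90, "dy": -105, "dz": 0, "yaw": 0, "jaw": 1}])

```text
t: 13.32
tool_pos: [0.4841, 0.0397, 0.2613]
eef_rot: [[-0.281, 0.0, 0.96], [-0.96, -0.001, -0.281], [0.0, -1.0, 0.0]]
force: [-0.5, 0.5, 0.5]
gripper_width: 0.0183
```

Run:
```python
from h import *
o=arm.get_obs();print(o["t"],o["tool_pos"],o["gripper_width"])
s=arm.snapshot("wrist"); cv2.imwrite("pics/d_wrist.png",s["frame"])
W=np.eye(4);W[:3,:3]=o["eef_rot"];W[:3,3]=o["tool_pos"];np.savez("d.npz",T=W@np.array(s["tool_from_camera"]))
```

```text
13.325 [0.4841 0.0397 0.2613] 0.01828749101459928
```

View pics/d_wrist.png

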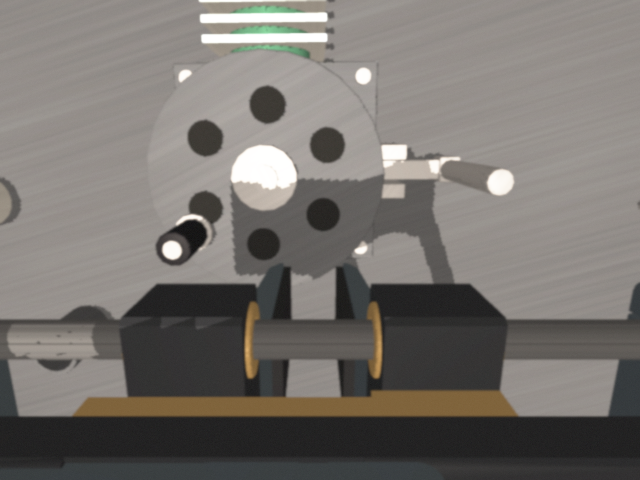

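The wrist view shows the pin top at (173,250), the hub at (264,178) and the post top at (499,182), all undisturbed.

Run:
```python
from h import *
s=arm.snapshot("wrist");T=np.load("d.npz")["T"]
h=atz(s,(264,178),.147,T);p=atz(s,(173,250),.188,T);q=atz(s,(499.5,182),.185,T)
print(h,p,q,np.linalg.norm((p-h)[:2]),np.linalg.norm((q-h)[:2]),np.arctan2(*(p-h)[[1,0]]),np.arctan2(*(p[:2]-C)[[1,0]]))
d=h-q;print(np.arctan2(d[1],d[0])-np.pi/2)
tp=np.array(arm.get_obs()["tool_pos"])[:2]
for g in (.035,): 
  D=(q[:2]+g*X-tp)*1000;print(D@X,D@Z)
```

```text
[0.532  0.0627 0.147 ] [0.5067 0.1285 0.188 ] [ 0.4899 -0.0852  0.185 ] 0.07054399239327185 0.1537869259717799 1.936889040607448 1.9393416163863693
-0.2773388441043214
155.53987841838412 39.653046191500614
```

jog_arm(series=[{"dx": 50, "dy": 0, "dz": 20, "yaw": 0, "jaw": 1}, {"dx": 105, "dy": 0, "dz": 40, "yaw": 0, "jaw": 1}, {"dx": 157, "dy": 0, "dz": 40, "yaw": 0, "jaw": 1}, {"dx": 157, "dy": 0, "dz": 40, "yaw": 0, "jaw": 1}, {"dx": 157, "dy": 40, "dz": 40, "yaw": 0, "jaw": 1}, {"dx": 157, "dy": 80, "dz": 40, "yaw": 0, "jaw": 1}, {"dx": 157, "dy": 106, "dz": 40, "yaw": 0, "jaw": 1}, {"dx": 157, "dy": 106, "dz": 40, "yaw": 0, "jaw": 1}])

```text
t: 14.42
tool_pos: [0.4792, -0.1185, 0.1532]
eef_rot: [[-0.276, -0.004, 0.961], [-0.961, 0.002, -0.276], [-0.001, -1.0, -0.005]]
force: [0.8, -0.2, 0.6]
gripper_width: 0.0006
```

Run:
```python
from h import *
o=arm.get_obs();print(o["t"],o["tool_pos"],o["force"],o["gripper_width"])
q=np.array([.4902,-.0858]);D=(np.array(o["tool_pos"])[:2]-q)*1000;print("tool rel post in comp -y, +x:",D@X,D@Z)
s=arm.snapshot("wrist"); cv2.imwrite("pics/e_wrist.png",s["frame"])
```

```text
14.425 [ 0.4792 -0.1185  0.1532] [ 0.8215 -0.2463  0.6429] 0.0005691548609250817
tool rel post in comp -y, +x: 34.46927987349795 -1.5230843373863534
```

View pics/e_wrist.png

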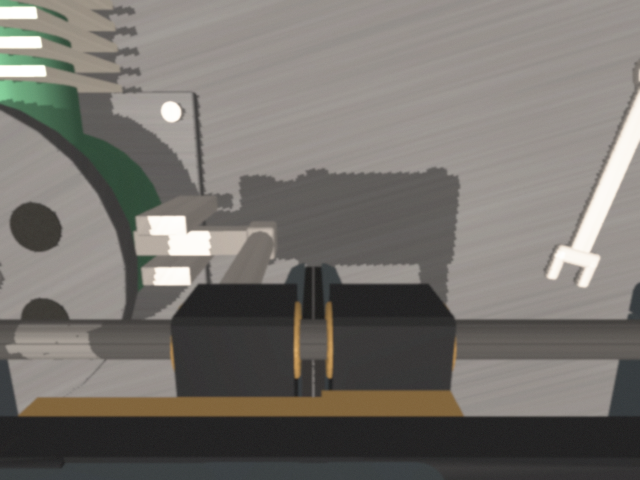

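jog_arm(series=[{"dx": -2, "dy": 0, "dz": 1, "yaw": 0, "jaw": 1}, {"dx": -4, "dy": 0, "dz": 1, "yaw": 0, "jaw": 1}, {"dx": -6, "dy": 0, "dz": 1, "yaw": 0, "jaw": 1}, {"dx": -8, "dy": 0, "dz": 1, "yaw": 0, "jaw": 1}, {"dx": -9, "dy": 0, "dz": 1, "yaw": 0, "jaw": 1}, {"dx": -10, "dy": 0, "dz": 1, "yaw": 0, "jaw": 1}])

```text
t: 15.22
tool_pos: [0.4835, -0.1111, 0.155]
eef_rot: [[-0.278, -0.0, 0.961], [-0.961, -0.0, -0.278], [0.0, -1.0, -0.0]]
force: [0.2, 0.1, -0.0]
gripper_width: -0.0
```

jog_arm(series=[{"dx": -0.7, "dy": 0, "dz": 0, "yaw": 0, "jaw": 1}, {"dx": -1.4, "dy": 0, "dz": 0, "yaw": 0, "jaw": 1}, {"dx": -2.1, "dy": 0, "dz": 0, "yaw": 0, "jaw": 1}, {"dx": -2.8, "dy": 0, "dz": 0, "yaw": 0, "jaw": 1}])

```text
t: 15.72
tool_pos: [0.4844, -0.1084, 0.155]
eef_rot: [[-0.278, 0.0, 0.961], [-0.961, -0.0, -0.278], [0.0, -1.0, 0.0]]
force: [-0.2, 0.9, 0.9]
gripper_width: 0.0004
```

jog_arm(series=[{"dx": -0.8, "dy": 0, "dz": 0, "yaw": 0, "jaw": 1}, {"dx": -1.6, "dy": 0, "dz": 0, "yaw": 0, "jaw": 1}, {"dx": -2.4, "dy": 0, "dz": 0, "yaw": 0, "jaw": 1}, {"dx": -3.2, "dy": 0, "dz": 0, "yaw": 0, "jaw": 1}])

```text
t: 16.23
tool_pos: [0.4853, -0.1053, 0.1551]
eef_rot: [[-0.277, 0.0, 0.961], [-0.961, -0.0, -0.277], [0.0, -1.0, 0.0]]
force: [-0.4, 1.1, 0.0]
gripper_width: 0.0001
```

jog_arm(series=[{"dx": -0.8, "dy": 0, "dz": 0, "yaw": 0, "jaw": 1}, {"dx": -1.6, "dy": 0, "dz": 0, "yaw": 0, "jaw": 1}, {"dx": -2.4, "dy": 0, "dz": 0, "yaw": 0, "jaw": 1}, {"dx": -3.2, "dy": 0, "dz": 0, "yaw": 0, "jaw": 1}])

```text
t: 16.73
tool_pos: [0.4859, -0.1031, 0.155]
eef_rot: [[-0.277, -0.001, 0.961], [-0.961, -0.002, -0.277], [0.002, -1.0, -0.0]]
force: [-1.3, -3.7, 0.6]
gripper_width: 0.0003
```

jog_arm(series=[{"dx": -0.8, "dy": 0, "dz": 0, "yaw": 0, "jaw": 1}, {"dx": -1.6, "dy": 0, "dz": 0, "yaw": 0, "jaw": 1}, {"dx": -2.4, "dy": 0, "dz": 0, "yaw": 0, "jaw": 1}, {"dx": -3.2, "dy": 0, "dz": 0, "yaw": 0, "jaw": 1}])

```text
t: 17.23
tool_pos: [0.487, -0.0992, 0.155]
eef_rot: [[-0.277, -0.0, 0.961], [-0.961, -0.0, -0.277], [0.0, -1.0, -0.0]]
force: [-2.0, -4.0, 0.4]
gripper_width: 0.0005
```

jog_arm(series=[{"dx": -0.8, "dy": 0, "dz": 0, "yaw": 0, "jaw": 1}, {"dx": -1.6, "dy": 0, "dz": 0, "yaw": 0, "jaw": 1}, {"dx": -2.4, "dy": 0, "dz": 0, "yaw": 0, "jaw": 1}, {"dx": -3.2, "dy": 0, "dz": 0, "yaw": 0, "jaw": 1}])

```text
t: 17.73
tool_pos: [0.4879, -0.0961, 0.155]
eef_rot: [[-0.278, -0.0, 0.961], [-0.961, -0.0, -0.278], [0.0, -1.0, -0.0]]
force: [-1.4, -4.2, -0.1]
gripper_width: 0.0006
```

jog_arm(series=[{"dx": -0.7, "dy": 0, "dz": 0, "yaw": 0, "jaw": 1}, {"dx": -1.4, "dy": 0, "dz": 0, "yaw": 0, "jaw": 1}, {"dx": -2.1, "dy": 0, "dz": 0, "yaw": 0, "jaw": 1}])

```text
t: 18.1
tool_pos: [0.4884, -0.0941, 0.155]
eef_rot: [[-0.277, -0.0, 0.961], [-0.961, -0.0, -0.277], [0.0, -1.0, -0.0]]
force: [-1.1, -3.8, -0.0]
gripper_width: 0.0003
```

jog_arm(series=[{"dx": -0.7, "dy": 0, "dz": 0, "yaw": 0, "jaw": 1}, {"dx": -1.4, "dy": 0, "dz": 0, "yaw": 0, "jaw": 1}, {"dx": -2.1, "dy": 0, "dz": 0, "yaw": 0, "jaw": 1}])

```text
t: 18.48
tool_pos: [0.489, -0.092, 0.155]
eef_rot: [[-0.278, -0.0, 0.961], [-0.961, -0.0, -0.278], [0.0, -1.0, -0.0]]
force: [-1.5, -3.3, 1.1]
gripper_width: 0.0005
```

The bolt has passed the 8 mm stop at about 4 N, so it is in the notch. Continuing gently.

jog_arm(series=[{"dx": -0.8, "dy": 0, "dz": 0, "yaw": 0, "jaw": 1}, {"dx": -1.6, "dy": 0, "dz": 0, "yaw": 0, "jaw": 1}, {"dx": -2.4, "dy": 0, "dz": 0, "yaw": 0, "jaw": 1}, {"dx": -3.2, "dy": 0, "dz": 0, "yaw": 0, "jaw": 1}])

```text
t: 18.98
tool_pos: [0.4899, -0.0889, 0.155]
eef_rot: [[-0.278, -0.0, 0.961], [-0.961, -0.0, -0.278], [0.0, -1.0, -0.0]]
force: [-1.0, -3.9, 0.4]
gripper_width: 0.0007
```

jog_arm(series=[{"dx": -0.8, "dy": 0, "dz": 0, "yaw": 0, "jaw": 1}, {"dx": -1.6, "dy": 0, "dz": 0, "yaw": 0, "jaw": 1}, {"dx": -2.4, "dy": 0, "dz": 0, "yaw": 0, "jaw": 1}, {"dx": -3.2, "dy": 0, "dz": 0, "yaw": 0, "jaw": 1}])

```text
t: 19.48
tool_pos: [0.4908, -0.0859, 0.155]
eef_rot: [[-0.278, -0.0, 0.961], [-0.961, -0.0, -0.278], [0.0, -1.0, -0.0]]
force: [-2.7, -3.9, 0.1]
gripper_width: 0.0006
```

jog_arm(series=[{"dx": -0.8, "dy": 0, "dz": 0, "yaw": 0, "jaw": 1}, {"dx": -1.6, "dy": 0, "dz": 0, "yaw": 0, "jaw": 1}, {"dx": -2.4, "dy": 0, "dz": 0, "yaw": 0, "jaw": 1}])

```text
t: 19.85
tool_pos: [0.4915, -0.0836, 0.155]
eef_rot: [[-0.278, -0.0, 0.961], [-0.961, -0.0, -0.278], [0.0, -1.0, -0.0]]
force: [-2.2, -3.8, 0.5]
gripper_width: 0.0007
```

jog_arm(series=[{"dx": -0.7, "dy": 0, "dz": 0, "yaw": 0, "jaw": 1}, {"dx": -1.4, "dy": 0, "dz": 0, "yaw": 0, "jaw": 1}, {"dx": -2.1, "dy": 0, "dz": 0, "yaw": 0, "jaw": 1}, {"dx": -2.8, "dy": 0, "dz": 0, "yaw": 0, "jaw": 1}])

```text
t: 20.35
tool_pos: [0.4922, -0.0809, 0.155]
eef_rot: [[-0.278, -0.0, 0.961], [-0.961, -0.0, -0.278], [0.0, -1.0, -0.0]]
force: [-1.5, -3.1, 0.2]
gripper_width: 0.0004
```

jog_arm(series=[{"dx": -0.5, "dy": 0, "dz": 0, "yaw": 0, "jaw": 1}, {"dx": -1.0, "dy": 0, "dz": 0, "yaw": 0, "jaw": 1}, {"dx": -1.5, "dy": 0, "dz": 0, "yaw": 0, "jaw": 1}])

```text
t: 20.72
tool_pos: [0.4927, -0.0795, 0.155]
eef_rot: [[-0.278, -0.0, 0.961], [-0.961, -0.0, -0.278], [0.0, -1.0, -0.0]]
force: [-2.5, -3.6, -0.3]
gripper_width: 0.0007
```

jog_arm(series=[{"dx": -0.5, "dy": 0, "dz": 0, "yaw": 0, "jaw": 1}, {"dx": -1.0, "dy": 0, "dz": 0, "yaw": 0, "jaw": 1}])

```text
t: 20.98
tool_pos: [0.4929, -0.0785, 0.155]
eef_rot: [[-0.278, -0.0, 0.961], [-0.961, -0.0, -0.278], [0.0, -1.0, -0.0]]
force: [-2.8, -4.0, 0.5]
gripper_width: 0.0005
```

jog_arm(series=[{"dx": -0.4, "dy": 0, "dz": 0, "yaw": 0, "jaw": 1}, {"dx": -0.8, "dy": 0, "dz": 0, "yaw": 0, "jaw": 1}])

```text
t: 21.22
tool_pos: [0.4932, -0.0777, 0.155]
eef_rot: [[-0.278, -0.0, 0.961], [-0.961, -0.0, -0.278], [0.0, -1.0, -0.0]]
force: [-3.2, -4.7, 1.3]
gripper_width: 0.0005
```

jog_arm(series=[{"dx": -0.4, "dy": 0, "dz": 0, "yaw": 0, "jaw": 1}, {"dx": -0.8, "dy": 0, "dz": 0, "yaw": 0, "jaw": 1}])

```text
t: 21.48
tool_pos: [0.4934, -0.077, 0.155]
eef_rot: [[-0.278, -0.0, 0.961], [-0.961, -0.0, -0.278], [0.0, -1.0, -0.0]]
force: [-1.5, -3.3, 0.1]
gripper_width: 0.0007
```

jog_arm(series=[{"dx": -0.4, "dy": 0, "dz": 0, "yaw": 0, "jaw": 1}, {"dx": -0.8, "dy": 0, "dz": 0, "yaw": 0, "jaw": 1}])

```text
t: 21.72
tool_pos: [0.4936, -0.0764, 0.155]
eef_rot: [[-0.277, -0.0, 0.961], [-0.961, -0.0, -0.277], [0.001, -1.0, -0.0]]
force: [-2.9, -4.3, -0.3]
gripper_width: 0.0006
```

jog_arm(series=[{"dx": -0.4, "dy": 0, "dz": 0, "yaw": 0, "jaw": 1}, {"dx": -0.8, "dy": 0, "dz": 0, "yaw": 0, "jaw": 1}])

```text
t: 21.98
tool_pos: [0.4936, -0.0762, 0.155]
eef_rot: [[-0.277, -0.001, 0.961], [-0.961, -0.002, -0.277], [0.002, -1.0, -0.0]]
force: [-3.7, -7.2, 0.8]
gripper_width: 0.0004
```

The force rose to 8 N and motion stopped, so the bolt has reached its end stop. I'll back off, lift and verify.

jog_arm(series=[{"dx": 5, "dy": 0, "dz": 0, "yaw": 0, "jaw": 1}, {"dx": 20, "dy": 0, "dz": 0, "yaw": 0, "jaw": 1}, {"dx": 35, "dy": 0, "dz": 0, "yaw": 0, "jaw": 1}, {"dx": 35, "dy": -50, "dz": 0, "yaw": 0, "jaw": 1}, {"dx": 35, "dy": -106, "dz": 0, "yaw": 0, "jaw": 1}, {"dx": -15, "dy": -106, "dz": -20, "yaw": 0, "jaw": 1}, {"dx": -60, "dy": -106, "dz": -30, "yaw": 0, "jaw": 1}, {"dx": -60, "dy": -106, "dz": -30, "yaw": 0, "jaw": 1}])

```text
t: 22.98
tool_pos: [0.4817, -0.0079, 0.2613]
eef_rot: [[-0.274, 0.001, 0.962], [-0.962, 0.001, -0.274], [-0.001, -1.0, 0.001]]
force: [0.2, -0.3, -0.1]
gripper_width: 0.0005
```

Run:
```python
from h import *
o=arm.get_obs();print(o["t"],o["tool_pos"],o["force"])
s=arm.snapshot("wrist"); cv2.imwrite("pics/f_wrist.png",s["frame"])
W=np.eye(4);W[:3,:3]=o["eef_rot"];W[:3,3]=o["tool_pos"];np.savez("f.npz",T=W@np.array(s["tool_from_camera"]))
s=arm.snapshot("scene"); cv2.imwrite("pics/f_scene.png",s["frame"])
```

```text
22.975 [ 0.4817 -0.0079  0.2613] [ 0.1639 -0.2803 -0.115 ]
```

View pics/f_wrist.png

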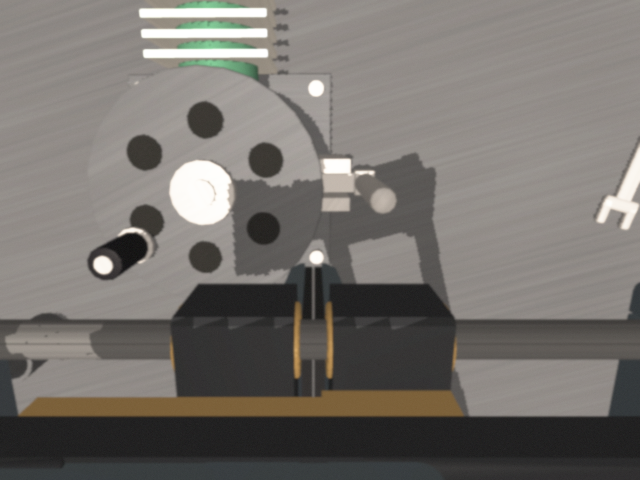

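View pics/f_scene.png

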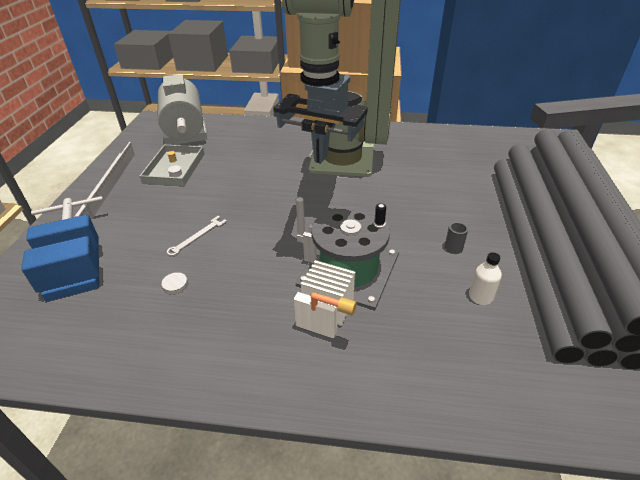

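The wrist view shows the post top at (383,200), now close to its housing, the hub at (202,191) and the pin at (103,265). In the scene view the loose items have not moved. Now I'll put a number on the bolt travel.

Run:
```python
from h import *
s=arm.snapshot("wrist");T=np.load("f.npz")["T"]
h=atz(s,(202,191.5),.147,T);p=atz(s,(103,265),.188,T);q=atz(s,(383.5,200.5),.185,T)
print(h,q,"post dist",np.linalg.norm((q-h)[:2]),"travel",-(q[:2]-np.array([.4902,-.0858]))@X,"phi",np.arctan2(*(p[:2]-C)[[1,0]]))
print(arm.get_obs()["force"])
```

```text
[0.5326 0.0619 0.147 ] [ 0.4971 -0.0591  0.185 ] post dist 0.12606728670098302 travel 0.027592283434850762 phi 1.9336726570948457
[-0.3493  1.0437  0.0038]
```

The travel measures 27.6 mm, with the post 126 mm from the axis against 127 mm expected at home. The flywheel angle is unchanged and the arm is clear, so I'm handing in.

```bash
python3 -c "
from rig import arm
print(arm.sign_off())"
```

```text
the job is handed in; nothing more can be done
None
```

The flywheel is stopped just past the compression peak and the locking bolt is home. I handed the job in at about 23 s of the 72 s allowed; no verdict was reported.

- **Flywheel:** I gripped the crank handle and carried it clockwise. Resistance was about 5 N, then 12–13 N at the peak, falling to about 4 N past it. I fitted that curve to find dead centre, stopped about 0.17 rad past it, and let go; the handle stayed put.
- **Bolt:** I pushed the post with closed fingers at about 4–5 N, rising to 8 N at the end stop. I then backed off and lifted clear.
- **Last checks:** In the wrist image the bolt had travelled 27.6 mm, with the post 126 mm from the shaft (127 mm expected at home). The handle was at 1.934 rad, against 1.937 rad before the bolt went in. The loose items looked unmoved in the scene view, and nothing was touching the arm.
- **Small disagreements:**
  - The measured push ran about 0.5–1 N above the stated values, up to about 2 N on one reading.
  - Bolt travel worked out from arm contact was about 29.5 mm, because the point of first contact was only roughly known.
  - The first scene and top view estimates of the hub differed by 7 mm. The wrist view settled it.

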